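# Refit the pusher of a vegetable slicer with its guide rod

### The arm

A 6-joint arm with a two-finger parallel gripper is mounted at the origin on the work surface. World frame = base frame: x ahead of the robot, y to its left, z up, the work surface at z = 0. Lengths are in m, angles in degrees, forces in N, time in s.
With the tool pointing down it reaches from about 0.375 to 0.9 m from the base axis. Payload 3.1 kg.
Tool frame: the origin (TCP) lies midway between the tips of the shut fingers; the grasp point (between the pads) lies 19 mm behind it; z points along the fingers, y is the line along which they close (so a half turn about z gives the same grasp; the last joint's range is limited). The gripper opens to 87 mm and grips with 3 to 60 N. Pads are 19 mm wide; open, the fingers measure 117 mm over their backs; the gripper's body (75 mm by 190 mm) begins 51 mm behind the grasp point.
Start: joints at [-77.091, 30.224, 82.088, -0, 67.689, -10.227], TCP at [0.246, -0.575, 0.223] pointing down, gripper open.
Joint ranges: [-176.69, 176.69], [-43.24, 126.21], [12.49, 139.97], [-82, 262], [0, 151.66], [-163.58, 163.58]. Speed limits (degrees/s): [159.86, 159.86, 180, 180, 180, 180].

### API

Orientations are given as a 3x3 rotation matrix whose columns are the frame's x, y, z axes.
In Python, from rig import bot, capture gives the robot as it stands.
- The arm moves only by the shell command python3 -m handwheel 'ROWS'. ROWS is rows parted by semicolons, their numbers by spaces, 1 to 20 of them, each of 7 numbers: dx, dy, dz in m, then a rotation vector rx, ry, rz in degrees, then the opening from 0.0 (shut) to 1.0 (fully open); each row is the pose to reach, as a shift and turn from the pose commanded when the command began, along the tool's axes at that moment; what a row does not reach only later rows make up. A row lasts 1/10 s, in which the tool goes at most 0.05 m and 8.59 degrees, less where a joint would pass 70% of its speed; a pose out of reach is approached as far as the arm can. The fingers move at their own pace and stop on an object; the grip force is fixed at half the most. Time passes only in rows, so rows that do not move let the fingers close. It prints the time, the measured TCP pose, the force, the opening and the grip force at its end.
- bot.read_state(): the state, without advancing time (a new reading comes with each control period).
- capture(name): name is "scene" or "top" or "wrist"; returns a dict with "color" (384x512x3 uint8, red, green, blue), "K" (3x3 intrinsics, pixels), "view" (4x4, takes a point from world to camera coordinates); the wrist camera has in their place "mount" (4x4, takes a point from camera to tool coordinates, whose origin is the TCP and whose axes are the flange's). Camera axes: x right, y up, looking along -z (the intrinsics and any distortion apply to the point x, -y, -z); pixel columns grow to the right and rows downward; lengths in m; the calibration is good to about 2 mm. The wrist camera is an equidistant fisheye: a pixel r from the principal point sees the ray r / f radians off the axis. A picture is of the moment at which its call begins: read the wrist's pose just before it. There is no depth.
- bot.hand_in(): hands the job in; it is judged then, once.
The state is a dict: "time_s": time; "joint_positions": joint angles; "qvel": joint speeds; "tau": joint torques, N m; "position": TCP position; "tcp_rot": TCP orientation; "force": force on the tool from outside, world axes, zero at the start; "moment": the same for the moment, N m; "opening": opening from 0.0 (shut) to 1.0 (fully open); "grasp_force": force on a finger pad.
Only numpy, scipy, OpenCV 4.12 (cv2) and the standard library are available. Lean on these libraries where they do the work, as an engineer would, in place of code of your own. Each camera call takes 0.05 s, during which the arm holds its last target. There are 200 camera calls.

### The job

Reassemble the vegetable slicer after washing: set the white pusher, base down, in the channel of the sloping bed between the two fixed lugs, then thread the long steel guide rod from the high end through the upper lug, both ears of the pusher and the lower lug, until the rod's flat handle is fully home against the upper lug. Let go of everything, and leave the shorter rod and the other kitchen things where they are.

Things in the scene. Friction and masses are not known exactly. Their poses are not given: they have to be found in the camera images.
- bed: Sloping steel bed of slicer, 110 wide (x) x 220 long (y) x 8 mm, on a fixed white plastic stand. Origin: centre of its upper surface, 85 mm above the table. y points uphill, 30 deg above level; z is the upward normal, 30 deg from vertical; x is level. Two rails 7 mm high leave a channel 68 mm wide at its floor (x = -34 to 34), flaring to 75 at the top. Pusher sits at x = 0, z = 0, y -35 to 35.
- upper_hole (a point): Centre of the hole at the uphill face of the upper lug, at bed x = 0, y = 75, z = 18 mm; axes as the bed. The lug is fixed white plastic, 30 wide, 34 high, y = 65 to 75, with a 14 mm round hole along bed y. The guide rod enters here, moving down the slope.
- lower_hole (a point): Centre of the hole at the downhill face of the lower lug, at bed x = 0, y = -75, z = 18 mm. Same lug and 14 mm hole, y = -75 to -65, in line with the upper hole; 130 mm free between the lugs.
- pusher: Loose white plastic pusher, about 90 g, at first upright on the table. Origin: centre of its underside, z up. Base 64 (x) x 60 (y) x 6 mm; at each end (y = 22 to 30 and -30 to -22) an ear 30 wide, 34 high with a 14 mm hole along y at x = 0, z = 18. Same either way round. On the bed it has 2 mm play each side, and stays where left or slides down to the lower lug.
- pusher_grip (a point): Centre of the grip bar on top of the pusher, 47 mm above its underside: bar 16 wide (x) x 60 long (y) x 26 mm high (34 to 60 mm above the underside), to pinch across x.
- guide_rod: Loose steel guide rod, about 70 g, lying level on the table. Origin: on its axis at the shoulder where shank meets handle, 4.5 mm above the table. Shank 9 mm diameter, 160 mm long towards -y; flat handle 24 wide (x) x 45 long (y = 0 to 45) x 15 mm thick (z = -4.5 to 10.5). Fully home, the origin is at the upper hole point, y along bed y; the slope then holds it there.
- rod_tip (a point): Tip of the guide rod, 160 mm from the shoulder; the last 12 mm taper to 3.6 mm. Fully home it stands 10 mm past the lower lug.
- short_rod: A similar but shorter loose steel rod (spare): shank only 90 mm, same handle and origin, lying on the table. Not to be used. It and the guide rod may have swapped places.
- mug: White ceramic mug, 76 mm wide, 90 high, origin under its centre. Leave alone.
- soap: Clear soap bottle, 60 mm wide, 190 high, origin under its centre. Leave alone.
- bowl: White bowl, 130 mm wide, 55 high, origin under its centre. Leave alone.
- spoon: Wooden spoon lying on the table along its x axis. Leave alone.
- jar: Glass jar with steel cap, 72 mm wide, 110 high, origin under its centre. Leave alone.
- tin: Plain steel tin, 74 mm wide, 100 high, origin under its centre. Leave alone.
Mind the look-alikes: they are no part of the job. Leave any turquoise look-alike of the guide_rod alone.

How it is judged:
By the outcome, as a careful person would: the job done as asked, in the order asked, and still so for the second after the job is handed in, with the robot touching nothing.
It also fails if it takes over 59 s, if anything falls off the work surface, if the arm or the gripper's body presses on something with over 40 N, if the wrist force passes 120 N, or if a joint passes its speed limit or range.

## Working session

There is one attempt and no reset: what is moved stays moved. The work goes in short steps, Python scripts to look and compute and a shell command to move; the robot and the scene stay as the last step left them, time stands still between calls to the robot, and variables do not carry over. Pictures are saved under pics/ and viewed, at most 10 in all, crops included, and the job is handed in when it is done.

```bash
ls; mkdir -p pics; python3 - <<'E'
from rig import bot,capture
import cv2,numpy as np,pickle
s=bot.read_state();print(s['time_s'],s['position'],s['tcp_rot'],s['opening'])
d={}
for n in("scene","top","wrist"):
    c=capture(n);d[n]=c
    cv2.imwrite(f'pics/{n}0.png',cv2.cvtColor(c['color'],cv2.COLOR_RGB2BGR));print(n,c['K'],c.get('view',c.get('mount')),[k for k in c])
pickle.dump(d,open('c0.pkl','wb'))
E
```

```text
pics
0.0 [ 0.24541584 -0.57398526  0.22154552] [[ 9.19575284e-01  3.92913529e-01 -5.06445520e-04]
 [ 3.92913667e-01 -9.19572821e-01  2.16260419e-03]
 [ 3.84002907e-04 -2.18766673e-03 -9.99997533e-01]] 0.9965799366552117
scene [[347.73480537   0.         258.37937446]
 [  0.         347.73480537 189.08368008]
 [  0.           0.           1.        ]] [[-0.26543012  0.96411082 -0.00609766  0.09011069]
 [-0.52994551 -0.14061047  0.83629328  0.1620949 ]
 [ 0.80542201  0.22520885  0.54824845 -1.4763094 ]
 [ 0.          0.          0.          1.        ]] ['color', 'K', 'view']
top [[370.56346097   0.         258.83247815]
 [  0.         370.56346097 195.25127265]
 [  0.           0.           1.        ]] [[-0.00480342 -0.99997839  0.004488    0.02748874]
 [ 0.99579288 -0.00437252  0.09152821 -0.51994007]
 [-0.09150661  0.00490877  0.99579237 -1.11548963]
 [ 0.          0.          0.          1.        ]] ['color', 'K', 'view']
wrist [[297.31863964   0.         252.85000002]
 [  0.         297.31863964 190.01699064]
 [  0.           0.           1.        ]] [[ 2.73667597e-04  9.60275741e-01  2.79052729e-01  7.67539745e-02]
 [ 9.99999810e-01 -1.08474251e-04 -6.07420517e-04 -5.87625249e-04]
 [-5.53021151e-04  2.79052842e-01 -9.60275588e-01 -1.62375681e-01]
 [ 0.00000000e+00  0.00000000e+00  0.00000000e+00  1.00000000e+00]] ['color', 'K', 'mount']
```

View pics/top0.png

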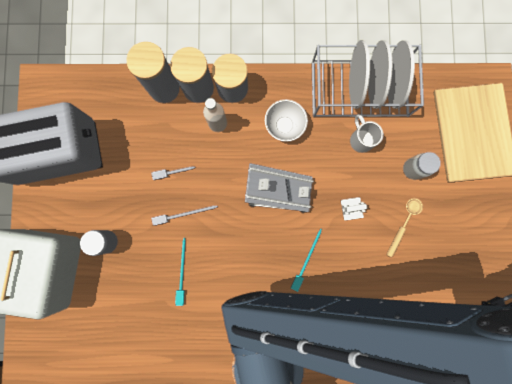

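View pics/scene0.png

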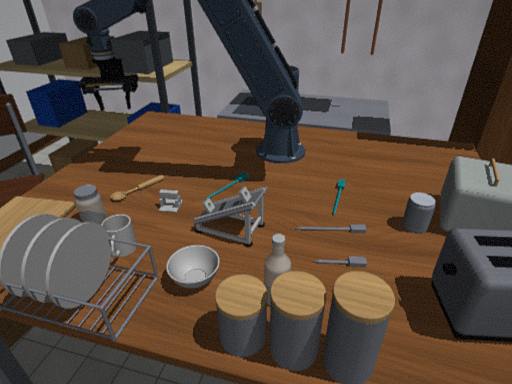

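The top view shows two steel rods with handles at the left: the long one with handle (160,219) and tip (217,207), and the short one with handle (160,175) and tip (193,168). There are also two turquoise look-alikes at (180,270) and (308,260). The long steel rod fits the guide rod. The bed is at (280,188), with its high end towards +y (left). The pusher is at (353,209). I'll enlarge these to confirm.

```bash
python3 - <<'E'
import cv2,numpy as np
t=cv2.imread('pics/top0.png');s=cv2.imread('pics/scene0.png')
a=cv2.resize(t[150:240,145:385],(800,300),interpolation=cv2.INTER_CUBIC)
b=cv2.resize(s[170:275,150:382],(663,300),interpolation=cv2.INTER_CUBIC)
o=np.zeros((600,800,3),np.uint8);o[:300]=a;o[300:,:663]=b
cv2.imwrite('pics/crop1.png',o)
E
```

```text
(no output)
```

View pics/crop1.png

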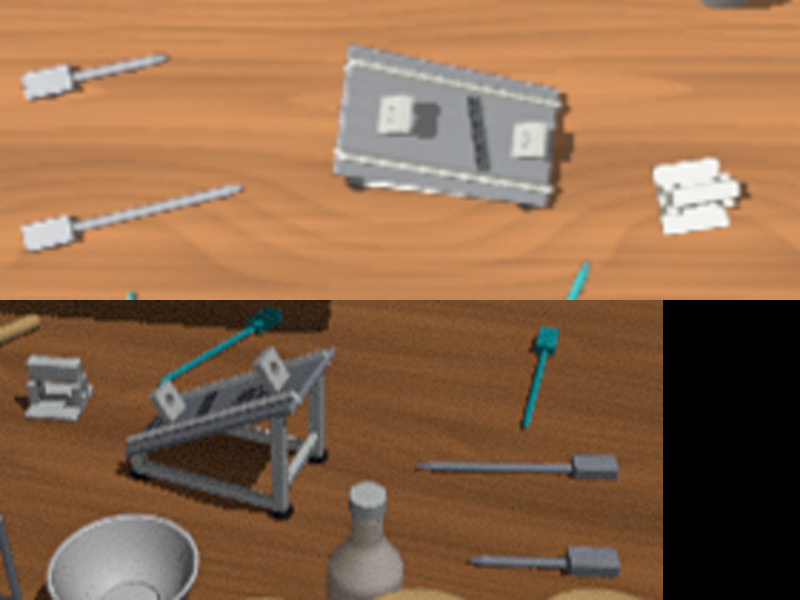

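The crop confirms it: the long steel rod is the guide rod (handle on the +y side, tip towards the bed). The bed's high end faces +y, and the pusher is upright at crop (690,197). Next I fit rough poses.

```bash
cat > h.py <<'E'
import numpy as np,cv2
from scipy.optimize import least_squares
from scipy.spatial.transform import Rotation as R
def proj(c,P,T=None):
    P=np.atleast_2d(P);K=c['K']
    if 'view' in c: q=P@c['view'][:3,:3].T+c['view'][:3,3]
    else:
        M=np.linalg.inv(T@c['mount']); q=P@M[:3,:3].T+M[:3,3]
    x,y,z=q[:,0],-q[:,1],-q[:,2]
    if 'view' in c: a,b=x/z,y/z
    else:
        r=np.hypot(x,y)+1e-12;t=np.arctan2(r,z);a,b=x/r*t,y/r*t
    return np.c_[K[0,0]*a+K[0,2],K[1,1]*b+K[1,2]]
SL=R.from_euler('x',30,degrees=True).as_matrix()
def pose(p,z,slope=False):
    M=R.from_euler('z',p[2],degrees=True).as_matrix()
    return (M@SL if slope else M),np.array([p[0],p[1],z])
def fit(obs,p0,z,slope=False):
    # obs: list of (cam,T,model pts mm,pixels)
    def f(p):
        A,t=pose(p,z,slope);o=[]
        for c,T,m,u in obs:o.append((proj(c,np.array(m)/1000@A.T+t,T)-np.array(u)).ravel())
        return np.concatenate(o)
    r=least_squares(f,p0,loss='soft_l1',x_scale=[.01,.01,1]);return r.x,f(r.x).reshape(-1,2)
def toolT(s):
    T=np.eye(4);T[:3,:3]=s['tcp_rot'];T[:3,3]=s['position'];return T
def save(n,c):cv2.imwrite(n,cv2.cvtColor(c['color'],cv2.COLOR_RGB2BGR))
E
python3 - <<'E'
from h import *;import pickle
d=pickle.load(open('c0.pkl','rb'));t,s=d['top'],d['scene']
T=lambda L:[(145+u*.3,150+v*.3) for u,v in L]
S=lambda L:[(150+u/2.857,170+(v-300)/2.857) for u,v in L]
np.set_printoptions(precision=4,suppress=True)
r=fit([(t,None,[(55,110,0),(55,-110,0),(-55,-110,0),(-55,110,0)],T([(350,45),(563,92),(549,207),(335,172)])),
 (s,None,[(-55,110,0),(55,110,0),(55,-110,0)],S([(333,350),(293,408),(130,447)]))],[.5,0,-10],.085,True);print('bed',r)
r=fit([(t,None,[(32,30,6),(32,-30,6),(-32,-30,6),(-32,30,6)],T([(653,167),(717,158),(729,225),(664,234)]))],[.5,-.2,10],0);print('pusher',r)
for n,L,pk in(('guide',160,[(241,188),(22,227),(70,216),(76,242),(27,251)]),('short',90,[(166,59),(22,76),(69,65),(75,88),(28,99)])):
  r=fit([(t,None,[(0,-L,0),(12,45,10.5),(12,0,10.5),(-12,0,10.5),(-12,45,10.5)],T(pk))],[.5,.2,10],.0045);print(n,r)
E
```

```text
bed (array([ 0.5325, -0.0369, -7.6321]), array([[-0.1627, -0.517 ],
       [-1.8862, -0.3465],
       [-1.8367,  0.6547],
       [-0.8652,  0.5053],
       [-0.5961, -1.9536],
       [-2.4137, -1.1806],
       [-3.4306,  0.6589]]))
pusher (array([ 0.4781, -0.2658,  7.9065]), array([[ 0.1643, -0.099 ],
       [-0.105 , -0.1165],
       [-0.2703,  0.0828],
       [ 0.2075,  0.1324]]))
guide (array([ 0.4504,  0.3089, 13.3793]), array([[ 0.4237,  0.0287],
       [-0.0571,  0.0224],
       [-0.1496, -0.1298],
       [-0.2788, -0.3388],
       [ 0.0889,  0.4276]]))
short (array([ 0.5913,  0.312 , 12.3768]), array([[ 0.619 , -0.2783],
       [-0.0388, -0.2956],
       [ 0.06  , -0.1193],
       [-0.2205,  0.4343],
       [-0.3439,  0.2709]]))
```

```bash
cat >> h.py <<'E'
def tool(yaw,slope=False,flip=False):
    # tool y along object x, tool z along -object z
    M=pose([0,0,yaw],0,slope)[0];s=-1 if flip else 1
    y=s*M[:,0];z=-M[:,2];return np.c_[np.cross(y,z),y,z]
def go(s,P,Rt):
    d=s['tcp_rot'].T@(np.array(P)-s['position']);rv=np.degrees(R.from_matrix(s['tcp_rot'].T@Rt).as_rotvec())
    print('t',round(s['time_s'],2),'row',np.round(d,4),np.round(rv,2),'rows',max(np.linalg.norm(d)/.05,np.linalg.norm(rv)/8.59))
E
python3 - <<'E'
from h import *;from rig import bot
go(bot.read_state(),[.478,-.266,.2],tool(7.9))
E
```

```text
t 0.15 row [ 0.3349 -0.192   0.0222] [-7.000e-02 -8.000e-02 -7.476e+01] rows 8.703357576626914
```

```bash
python3 -m handwheel '0.335 -0.192 0.022 0 0 -75 1;0.335 -0.192 0.022 0 0 -75 1;0.335 -0.192 0.022 0 0 -75 1;0.335 -0.192 0.022 0 0 -75 1;0.335 -0.192 0.022 0 0 -75 1;0.335 -0.192 0.022 0 0 -75 1;0.335 -0.192 0.022 0 0 -75 1;0.335 -0.192 0.022 0 0 -75 1;0.335 -0.192 0.022 0 0 -75 1;0.335 -0.192 0.022 0 0 -75 1;0.335 -0.192 0.022 0 0 -75 1;0.335 -0.192 0.022 0 0 -75 1' && python3 - <<'E'
from h import *;from rig import bot,capture;import pickle
s=bot.read_state();c=capture('wrist');save('pics/w1.png',c);pickle.dump((s,c),open('w1.pkl','wb'))
print(s['position'],s['tcp_rot'],s['joint_positions'])
big=cv2.resize(cv2.cvtColor(c['color'],cv2.COLOR_RGB2BGR),(800,600),interpolation=cv2.INTER_CUBIC);cv2.imwrite('pics/w1b.png',big)
E
```

```text
time_s: 1.35
position: [0.4778, -0.2673, 0.2005]
tcp_rot: [[-0.139, 0.99, -0.0], [0.99, 0.139, -0.0], [-0.0, -0.0, -1.0]]
force: [-0.4, -0.3, -0.0]
opening: 1.006
grasp_force: 0.0
[ 0.47780522 -0.26728787  0.20051528] [[-1.38584889e-01  9.90350556e-01 -7.44790088e-05]
 [ 9.90350557e-01  1.38584884e-01 -6.96916247e-05]
 [-5.86974744e-05 -8.34185340e-05 -9.99999995e-01]] [-4.09171942e+01  2.58818945e+01  9.46445816e+01 -6.74753961e-03
  5.94741333e+01 -4.88797350e+01]
```

View pics/w1b.png

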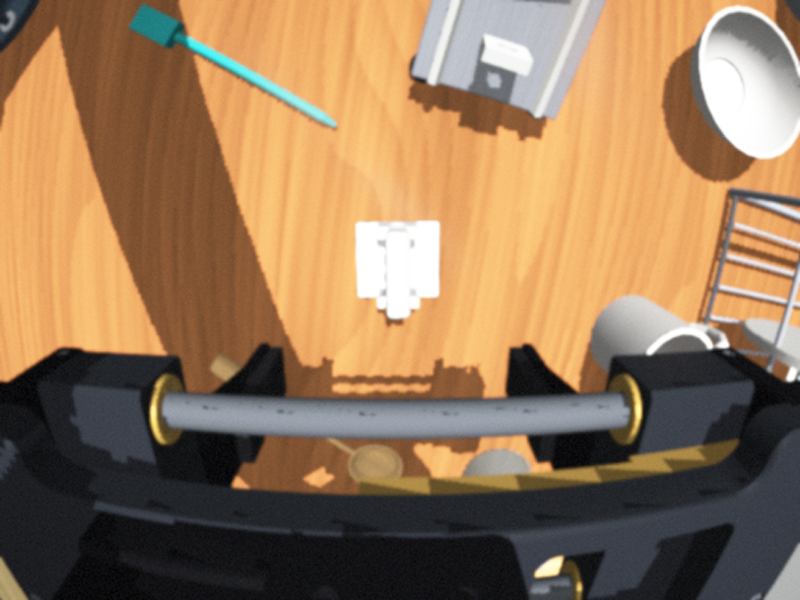

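Wrist view: the pusher base corners are at about (356,222), (440,222), (439,297) and (357,297) in the 800-wide picture, square to the tool. The bed's low end is at the top, with corners near (413,78) and (553,117).

```bash
python3 - <<'E'
from h import *;import pickle
s,c=pickle.load(open('w1.pkl','rb'));T=toolT(s);k=1.5625
px=np.array([(356,222),(440,222),(439,297),(357,297)])/k
p,r=fit([(c,T,[(-32,30,6),(32,30,6),(32,-30,6),(-32,-30,6)],px)],[.478,-.266,8],0);print(p,r)
go(s,[p[0],p[1],.12],tool(p[2]))
go(s,[p[0],p[1],.047-.019],tool(p[2]))
E
```

```text
[ 0.47967339 -0.263593    8.02847741] [[ 0.3853969   0.12544158]
 [-0.36410395  0.12097515]
 [-0.72209468 -0.16993246]
 [ 0.68526648 -0.13534656]]
t 1.35 row [0.0034 0.0024 0.0805] [-0.    0.   -0.06] rows 1.6124332521774356
t 1.35 row [0.0034 0.0024 0.1725] [-0.    0.   -0.06] rows 3.451299125741215
```

```bash
python3 -m handwheel '0.003 0.002 0.05 0 0 0 1;0.003 0.002 0.1 0 0 0 1;0.003 0.002 0.14 0 0 0 1;0.003 0.002 0.172 0 0 0 1;0.003 0.002 0.172 0 0 0 1;0.003 0.002 0.172 0 0 0 0;0.003 0.002 0.172 0 0 0 0;0.003 0.002 0.172 0 0 0 0;0.003 0.002 0.172 0 0 0 0;0.003 0.002 0.172 0 0 0 0;0.003 0.002 0.172 0 0 0 0;0.003 0.002 0.172 0 0 0 0;0.003 0.002 0.172 0 0 0 0'
```

```text
time_s: 2.7
position: [0.4798, -0.2632, 0.0286]
tcp_rot: [[-0.142, 0.99, -0.0], [0.99, 0.142, 0.0], [0.0, -0.0, -1.0]]
force: [-0.3, 0.1, 0.4]
opening: 0.356
grasp_force: 0.0
```

```bash
python3 -m handwheel '0 0 0 0 0 0 0;0 0 0 0 0 0 0;0 0 0 0 0 0 0;0 0 0 0 0 0 0;0 0 -0.05 0 0 0 0;0 0 -0.1 0 0 0 0;0 0 -0.15 0 0 0 0;0 0 -0.2 0 0 0 0;0.04 0.02 -0.23 0 0 0 0;0.08 0.02 -0.26 0 0 0 0;0.12 0.02 -0.28 0 0 0 0;0.12 0.02 -0.28 0 0 0 0;0.12 0.02 -0.28 0 0 0 0' && python3 - <<'E'
from h import *;from rig import bot,capture;import pickle
s=bot.read_state();c=capture('wrist');pickle.dump((s,c),open('w2.pkl','wb'))
print(s['position'],s['opening'],s['grasp_force'])
big=cv2.resize(cv2.cvtColor(c['color'],cv2.COLOR_RGB2BGR),(800,600),interpolation=cv2.INTER_CUBIC);cv2.imwrite('pics/w2b.png',big)
E
```

```text
time_s: 4.0
position: [0.4825, -0.1409, 0.309]
tcp_rot: [[-0.144, 0.99, 0.001], [0.99, 0.144, -0.001], [-0.001, 0.001, -1.0]]
force: [0.5, -0.5, -1.5]
opening: 0.181
grasp_force: 30.0
[ 0.48245784 -0.14088623  0.30902066] 0.1809140153323802 29.99976698309183
```

View pics/w2b.png

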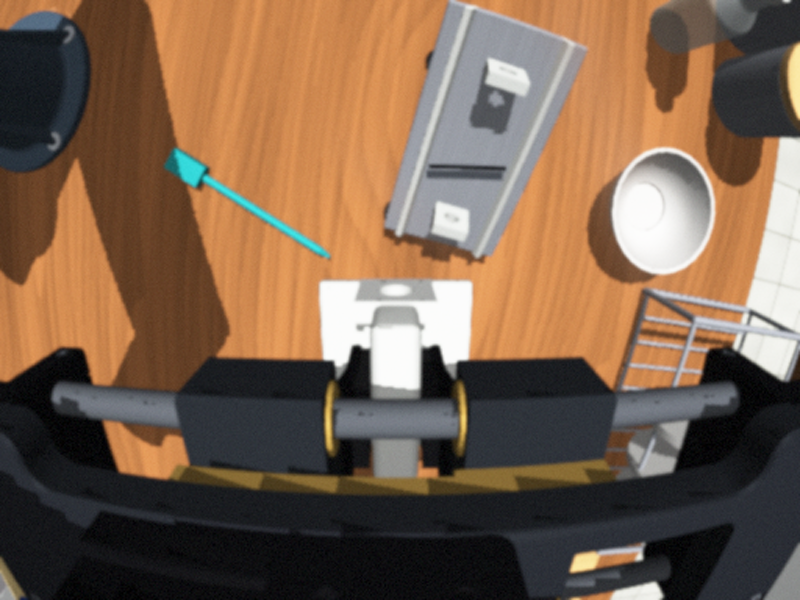

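The pusher is held square, with the bed behind it. Bed corners are at about (447,3), (585,45), (484,257) and (387,228), and the holes in the uphill faces are near (505,71) and (452,217).

```bash
cat > bedfit.py <<'E'
from h import *;import pickle
s,c=pickle.load(open('w2.pkl','rb'));T=toolT(s);k=1.5625
d=pickle.load(open('c0.pkl','rb'));t=d['top']
np.set_printoptions(precision=4,suppress=True)
m=[(-55,110,0),(55,110,0),(55,-110,0),(-55,-110,0),(0,75,18),(0,-65,18)]
px=np.array([(447,3),(585,45),(484,257),(387,228),(505,71),(452,217)])/k
tp=[(145+u*.3,150+v*.3) for u,v in [(350,45),(563,92),(549,207),(335,172)]]
W=(c,T,m,px);Tt=(t,None,[(55,110,0),(55,-110,0),(-55,-110,0),(-55,110,0)],tp)
for o in([W],[Tt]):
  p,r=fit(o,[.53,-.037,-10],.085,True);print(p);print(r)
# overlay of wrist fit
p,_=fit([W],[.53,-.037,-10],.085,True);A,o=pose(p,.085,True)
im=cv2.resize(cv2.cvtColor(c['color'],cv2.COLOR_RGB2BGR),None,fx=4,fy=4,interpolation=cv2.INTER_CUBIC)
tim=cv2.resize(cv2.cvtColor(t['color'],cv2.COLOR_RGB2BGR),None,fx=4,fy=4,interpolation=cv2.INTER_CUBIC)
def box(i,cam,TT,lo,hi,col):
  C=np.array([[(lo,hi)[b>>j&1][j] for j in range(3)] for b in range(8)])
  q=proj(cam,C/1000@A.T+o,TT)*4+1.5
  for a in range(8):
    for j in range(3):
      if not a>>j&1:cv2.line(i,tuple(int(v) for v in q[a]),tuple(int(v) for v in q[a|1<<j]),col,1)
for i,cam,TT in((im,c,T),(tim,t,None)):
  box(i,cam,TT,(-55,-110,-8),(55,110,0),(0,0,255));box(i,cam,TT,(-15,65,0),(15,75,34),(255,0,0));box(i,cam,TT,(-15,-75,0),(15,-65,34),(255,0,0))
o2=np.zeros((600,800,3),np.uint8);a=im[0:700,940:1540];o2[:600,:400]=cv2.resize(a,(514,600))[:,57:457];b=tim[630:890,960:1280];o2[:325,400:800]=cv2.resize(b,(400,325))
cv2.imwrite('pics/ov.png',o2)
E
python3 bedfit.py
```

```text
[ 0.5339 -0.0374 -5.8416]
[[-1.3904 -1.8849]
 [ 0.7806  1.3073]
 [ 5.397  -0.0657]
 [-2.2511  0.5614]
 [ 0.3474 -0.5653]
 [-0.1001  0.3174]]
[ 0.5327 -0.0402 -7.3339]
[[ 0.9188 -0.4436]
 [-0.8709 -0.5974]
 [-0.6254  0.4225]
 [ 0.4332  0.6057]]
```

View pics/ov.png

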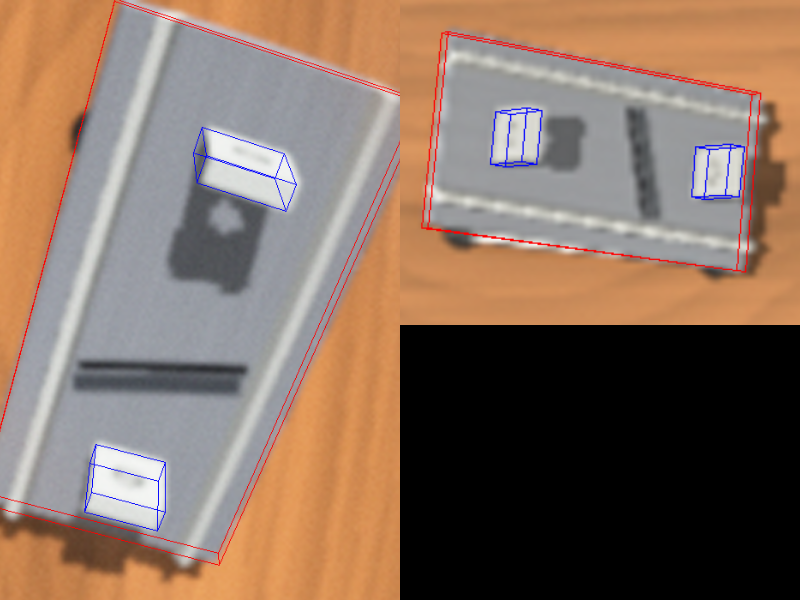

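```bash
cat > track.py <<'E'
from h import *;import pickle
from scipy.ndimage import map_coordinates,gaussian_filter
EDG=[((-55,y0,0),(-55,y1,0)) for y0,y1 in[(-105,105)]]+[((55,-105,0),(55,105,0)),((-50,110,0),(50,110,0))]
for a in(75,-65): # uphill face side edges + bottom; top-face downhill edge and sides
    EDG+=[((-15,a,4),(-15,a,32)),((15,a,4),(15,a,32)),((-13,a,0),(13,a,0)),((-13,a-10,34),(13,a-10,34)),((-15,a-9,34),(-15,a-1,34)),((15,a-9,34),(15,a-1,34))]
def track(views,p0,z=.085,slope=True,edges=EDG,n=15,it=12,w=5):
    gs=[gaussian_filter(c['color'].astype(float).mean(2),.7) for c,T in views];p=np.array(p0,float)
    for i in range(it):
        ww=w if i<5 else 2.5
        A,o=pose(p,z,slope);J=[]
        for (c,T),g in zip(views,gs):
            for a,b in edges:
                P=np.linspace(a,b,n)/1000;q=proj(c,P@A.T+o,T);d=q[-1]-q[0]
                if np.linalg.norm(d)<1:continue
                nn=np.array([-d[1],d[0]])/np.linalg.norm(d);k=np.arange(-ww,ww+.01,.25)
                for P1,u in zip(P,q):
                    if not(8<u[0]<503 and 8<u[1]<375):continue
                    l=u+k[:,None]*nn;v=map_coordinates(g,[l[:,1],l[:,0]],order=1);gr=abs(np.gradient(v,.25));j=gr.argmax()
                    if gr[j]>12 and 0<j<len(k)-1:J.append((c,T,P1,l[j],nn))
        def f(p):
            A,o=pose(p,z,slope);r=[]
            for c,T in views:
                S=[x for x in J if x[0] is c]
                q=proj(c,np.array([x[2] for x in S])@A.T+o,T);r.append(((q-np.array([x[3] for x in S]))*np.array([x[4] for x in S])).sum(1))
            return np.concatenate(r)
        p=least_squares(f,p,loss='soft_l1',f_scale=.5,x_scale=[.01,.01,1]).x
    r=f(p);return p,len(r),np.median(abs(r))
E
python3 - <<'E'
from track import *
np.set_printoptions(precision=4,suppress=True)
s,c=pickle.load(open('w2.pkl','rb'));T=toolT(s);t=pickle.load(open('c0.pkl','rb'))['top']
s1,c1=pickle.load(open('w1.pkl','rb'))
L=EDG[3:]
for nm,v in(('w2',[(c,T)]),('top',[(t,None)]),('both',[(c,T),(t,None)])):
  print(nm,track(v,[.533,-.038,-7]),'lugs',track(v,[.533,-.038,-7],edges=L))
E
```

```text
w2 (array([ 0.5343, -0.0367, -6.6786]), 192, np.float64(0.25439614473504324)) lugs (array([ 0.5343, -0.0368, -6.7098]), 180, np.float64(0.25061928529272554))
top (array([ 0.5343, -0.0379, -6.9439]), 204, np.float64(0.24642844946470985)) lugs (array([ 0.5344, -0.0383, -6.9688]), 180, np.float64(0.2303344636129056))
both (array([ 0.5343, -0.0369, -6.7458]), 398, np.float64(0.25004556096821196)) lugs (array([ 0.5343, -0.0371, -6.8015]), 360, np.float64(0.2486922131104165))
```

```bash
cat >> h.py <<'E'
BED=[.5343,-.0370,-6.8]
def onbed(x,y,z):
    A,o=pose(BED,.085,True);return A@np.array([x,y,z])/1+o
E
python3 - <<'E'
from h import *;from rig import bot
s=bot.read_state();Rt=tool(BED[2],True)
for z in(.12,.03):
  P=onbed(0,0,z);print(P);go(s,P,Rt)
E
```

```text
[ 0.52719576 -0.09657793  0.18892305]
t 4.05 row [0.0383 0.0508 0.1193] [-3.94 29.86 14.63] rows 3.897397539721574
[ 0.53252394 -0.05189448  0.11098076]
t 4.05 row [0.0818 0.0625 0.1972] [-3.94 29.86 14.63] rows 4.448899318297191
```

```bash
python3 -m handwheel '0.02 0.025 0.03 -1.97 14.93 7.31 0;0.02 0.025 0.03 -1.97 14.93 7.31 0;0.038 0.051 0.06 -3.94 29.86 14.63 0;0.038 0.051 0.06 -3.94 29.86 14.63 0;0.038 0.051 0.1 -3.94 29.86 14.63 0;0.038 0.051 0.119 -3.94 29.86 14.63 0;0.038 0.051 0.119 -3.94 29.86 14.63 0;0.038 0.051 0.119 -3.94 29.86 14.63 0' && python3 - <<'E'
from h import *;from rig import bot
s=bot.read_state();Rt=tool(BED[2],True)
for z in(.12,.03):go(s,onbed(0,0,z),Rt)
print(s['joint_positions'])
E
```

```text
time_s: 4.85
position: [0.5276, -0.0978, 0.1887]
tcp_rot: [[0.105, 0.993, 0.059], [0.859, -0.121, 0.498], [0.501, -0.001, -0.865]]
force: [-0.5, 0.5, -1.2]
opening: 0.181
grasp_force: 30.0
t 4.85 row [ 0.0011 -0.0006  0.0004] [ 0.   -0.09 -0.16] rows 0.02667588353019767
t 4.85 row [ 0.001  -0.0006  0.0904] [ 0.   -0.09 -0.16] rows 1.8082841315877607
[-37.40447076  31.46451625  94.5770643   26.91798897  72.37766095
 -42.93362979]
```

```bash
python3 -m handwheel '0.001 -0.0005 0.03 0 0 0 0;0.001 -0.0005 0.06 0 0 0 0;0.001 -0.0005 0.08 0 0 0 0;0.001 -0.0005 0.085 0 0 0 0;0.001 -0.0005 0.089 0 0 0 0;0.001 -0.0005 0.091 0 0 0 0;0.001 -0.0005 0.091 0 0 0 0' && python3 - <<'E'
from h import *;from rig import bot,capture
s=bot.read_state();print(s['force'],pose(BED,.085,True)[0].T@(s['position']-onbed(0,0,0)))
t=capture('top');w=capture('scene')
a=cv2.resize(t['color'][150:230,230:337],(535,400),interpolation=cv2.INTER_CUBIC);b=cv2.resize(w['color'][170:250,180:287],(800,600),interpolation=cv2.INTER_CUBIC)
cv2.imwrite('pics/p1.png',cv2.cvtColor(b,cv2.COLOR_RGB2BGR));cv2.imwrite('pics/p1t.png',cv2.cvtColor(a,cv2.COLOR_RGB2BGR))
E
```

```text
time_s: 5.55
position: [0.5335, -0.0514, 0.1121]
tcp_rot: [[0.102, 0.993, 0.062], [0.86, -0.119, 0.496], [0.5, 0.002, -0.866]]
force: [-0.4, -0.2, -1.2]
opening: 0.182
grasp_force: 30.0
[-0.42389728 -0.20402592 -1.18156718] [0.00090489 0.00105542 0.03064141]
```

View pics/p1.png

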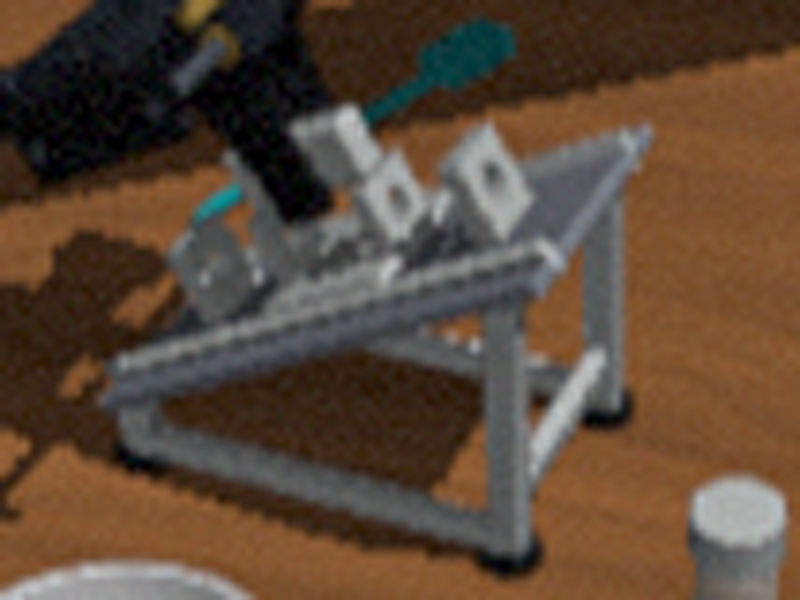

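The pusher is between the lugs and just above the channel floor, with no contact force yet. I'll lower it gently to contact.

```bash
python3 -m handwheel '0 -0.0007 0.001 0 0 0 0;0 -0.0007 0.002 0 0 0 0;0 -0.0007 0.003 0 0 0 0;0 -0.0007 0.003 0 0 0 0' && python3 - <<'E'
from h import *;from rig import bot,capture
s=bot.read_state();print(s['force'],pose(BED,.085,True)[0].T@(s['position']-onbed(0,0,0)))
E
```

```text
time_s: 6.05
position: [0.5324, -0.0502, 0.1103]
tcp_rot: [[0.102, 0.993, 0.061], [0.86, -0.119, 0.496], [0.5, 0.002, -0.866]]
force: [-3.9, -5.1, 10.2]
opening: 0.181
grasp_force: 30.0
[-3.94188247 -5.09917418 10.22754425] [-0.0003594   0.00109973  0.02857913]
```

```bash
python3 -m handwheel '0 0 0 0 0 0 0.6;0 0 0 0 0 0 0.6;0 0 0 0 0 0 0.6;0 0 0 0 0 0 0.6;0 0 0 0 0 0 0.6;0 0 -0.04 0 0 0 0.6;0 0 -0.08 0 0 0 0.6;0 0 -0.13 0 0 0 1;0 0 -0.18 0 0 0 1;0 0 -0.2 0 0 0 1;0 0 -0.2 0 0 0 1' && python3 - <<'E'
from h import *;from rig import bot,capture;import pickle
s=bot.read_state();c=capture('wrist');pickle.dump((s,c),open('w3.pkl','wb'))
w=cv2.resize(c['color'],(800,600));cv2.imwrite('pics/w3.png',cv2.cvtColor(w,cv2.COLOR_RGB2BGR))
A,o=pose([.4504,.3089,13.4],.0045)
go(s,A@[0,.0,0]+o+[0,0,.2],tool(13.4))
E
```

```text
time_s: 7.15
position: [0.5217, -0.1509, 0.2844]
tcp_rot: [[0.102, 0.993, 0.066], [0.862, -0.121, 0.493], [0.497, 0.006, -0.868]]
force: [0.5, 0.0, -0.1]
opening: 0.877
grasp_force: 0.0
t 7.15 row [ 0.3493 -0.1269  0.2911] [  5.65 -29.42 -19.79] rows 9.44184438726199
```

View pics/w3.png

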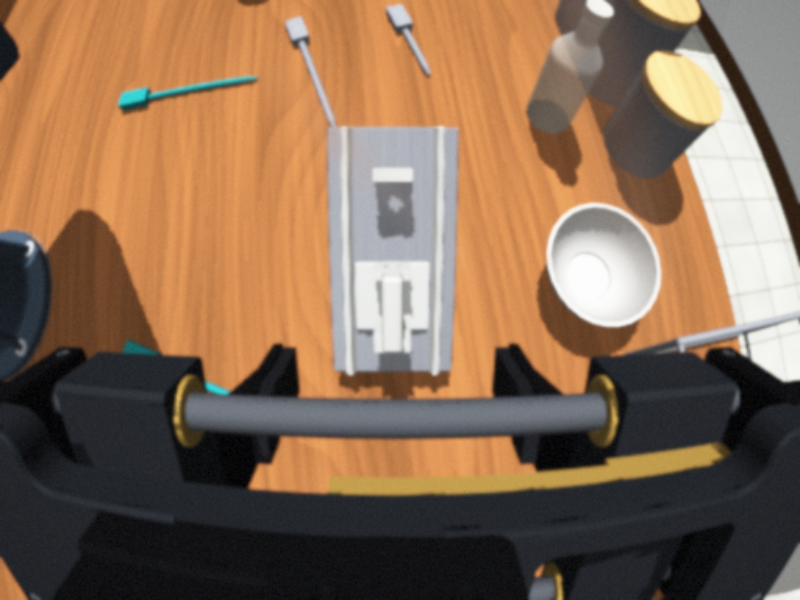

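The pusher is down in the channel, resting against the lower lug and straight. Next I go to look over the long rod.

```bash
python3 - <<'E'
from h import *;from rig import bot
A,o=pose([.4504,.3089,13.4],.0045)
go(bot.read_state(),A@[0,-.06,0]+o+[0,0,.2],tool(13.4))
E
```

```text
t 7.2 row [ 0.2991 -0.1039  0.262 ] [  5.43 -29.62 -19.8 ] rows 8.21994538150421
```

```bash
python3 -m handwheel '0.3 -0.104 0.2 5.43 -29.62 -19.8 1;0.3 -0.104 0.2 5.43 -29.62 -19.8 1;0.3 -0.104 0.2 5.43 -29.62 -19.8 1;0.3 -0.104 0.2 5.43 -29.62 -19.8 1;0.3 -0.104 0.2 5.43 -29.62 -19.8 1;0.3 -0.104 0.2 5.43 -29.62 -19.8 1;0.3 -0.104 0.2 5.43 -29.62 -19.8 1;0.3 -0.104 0.262 5.43 -29.62 -19.8 1;0.3 -0.104 0.262 5.43 -29.62 -19.8 1;0.3 -0.104 0.262 5.43 -29.62 -19.8 1;0.3 -0.104 0.262 5.43 -29.62 -19.8 1' && cat > rodtrack.py <<'E'
from track import *
RE=[((-4.5,-145,0),(-4.5,-3,0)),((4.5,-145,0),(4.5,-3,0)),((-12,2,10.5),(-12,43,10.5)),((12,2,10.5),(12,43,10.5)),((-11,45,10.5),(11,45,10.5)),((-11,0,10.5),(-5,0,10.5)),((5,0,10.5),(11,0,10.5)),((-1.8,-160,0),(1.8,-160,0))]
E
python3 - <<'E'
from rodtrack import *;from rig import bot,capture
s=bot.read_state();c=capture('wrist');pickle.dump((s,c),open('w4.pkl','wb'));T=toolT(s)
print(s['position'],s['joint_positions'])
for w in(5,7):print(track([(c,T)],[.4504,.3089,13.4],.0045,False,RE,w=w))
t=pickle.load(open('c0.pkl','rb'))['top'];print('top',track([(t,None)],[.4504,.3089,13.4],.0045,False,RE,w=4))
save('pics/w4.png',c)
p=track([(c,T)],[.4504,.3089,13.4],.0045,False,RE)[0];A,o=pose(p,.0045)
for a,b in RE:
  q=proj(c,np.array([a,b])/1000@A.T+o,T);print(q.round(0).tolist())
go(s,A@[0,.022,0]+[o[0],o[1],.1],tool(p[2]));go(s,A@[0,.022,0]+[o[0],o[1],.003],tool(p[2]))
E
```

```text
time_s: 8.3
position: [0.4615, 0.2521, 0.2033]
tcp_rot: [[-0.235, 0.972, -0.007], [0.972, 0.235, -0.0], [0.001, -0.006, -1.0]]
force: [0.3, 0.2, 1.3]
opening: 0.999
grasp_force: 0.0
[0.46153306 0.25211718 0.20329124] [16.4046609  24.22120408 97.22489274  0.11122036 58.91632352  2.74730903]
(array([ 0.45214299,  0.31298233, 13.22391984]), 114, np.float64(0.2640975025217442))
(array([ 0.45214196,  0.31297191, 13.20430481]), 114, np.float64(0.2542779514740221))
top (array([ 0.45239843,  0.31184392, 13.74415105]), 111, np.float64(0.25474786929604215))
[[254.0, 231.0], [254.0, 121.0]]
[[260.0, 231.0], [262.0, 122.0]]
[[248.0, 118.0], [248.0, 83.0]]
[[268.0, 118.0], [269.0, 83.0]]
[[249.0, 81.0], [268.0, 81.0]]
[[249.0, 119.0], [254.0, 119.0]]
[[263.0, 119.0], [268.0, 120.0]]
[[255.0, 241.0], [258.0, 241.0]]
t 8.3 row [0.0832 0.006  0.1034] [-0.37 -0.08  0.38] rows 2.6568694418349117
t 8.3 row [0.0831 0.0066 0.2004] [-0.37 -0.08  0.38] rows 4.34027135869475
```

```bash
python3 -m handwheel '0.03 0.003 0.03 0 0 0 0.6;0.06 0.005 0.06 0 0 0.4 0.6;0.083 0.006 0.1 -0.37 0 0.4 0.6;0.083 0.006 0.14 -0.37 0 0.4 0.6;0.083 0.0065 0.17 -0.37 0 0.4 0.6;0.083 0.0065 0.18 -0.37 0 0.4 0.6;0.083 0.0065 0.18 -0.37 0 0.4 0.6' && python3 - <<'E'
from h import *;from rig import bot
p=[.4521,.3129,13.25];A,o=pose(p,.0045)
go(bot.read_state(),A@[0,.022,0]+[o[0],o[1],.003],tool(p[2]))
E
```

```text
time_s: 9.05
position: [0.4504, 0.3333, 0.0248]
tcp_rot: [[-0.224, 0.975, 0.003], [0.975, 0.224, 0.002], [0.001, 0.003, -1.0]]
force: [-0.8, -0.3, 0.4]
opening: 0.611
grasp_force: 0.0
t 9.05 row [ 0.0017 -0.0031  0.0218] [ 0.19 -0.08 -0.29] rows 0.44124179054361307
```

```bash
python3 -m handwheel '0.001 -0.002 0.012 0 0 -0.2 0.6;0.001 -0.002 0.02 0 0 -0.2 0.6;0.001 -0.002 0.0215 0 0 -0.2 0.6;0.001 -0.002 0.0215 0 0 -0.2 0;0.001 -0.002 0.0215 0 0 -0.2 0;0.001 -0.002 0.0215 0 0 -0.2 0;0.001 -0.002 0.0215 0 0 -0.2 0;0.001 -0.002 0.0215 0 0 -0.2 0;0.001 -0.002 0.0215 0 0 -0.2 0;0.001 -0.002 0.0215 0 0 -0.2 0;0.001 -0.002 0.0215 0 0 -0.2 0;0.001 -0.002 0.0215 0 0 -0.2 0' && python3 - <<'E'
from h import *;from rig import bot
s=bot.read_state();go(s,onbed(0,.29+.022,.06),tool(BED[2],True))
p=[.4521,.3129,13.25];A,o=pose(p,.0045);print(A.T@(s['position']-o))
E
```

```text
time_s: 10.25
position: [0.4482, 0.3352, 0.004]
tcp_rot: [[-0.229, 0.973, 0.005], [0.973, 0.229, 0.003], [0.002, 0.005, -1.0]]
force: [-0.3, -0.4, 4.6]
opening: 0.272
grasp_force: 30.0
t 10.25 row [-0.1558  0.0823 -0.2888] [-4.98 29.52 19.66] rows 6.76650983586232
[ 0.00133861  0.02255662 -0.00048327]
```

```bash
python3 -m handwheel '0 0 -0.04 0 0 0 0;0 0 -0.09 0 0 0 0;0 0 -0.14 0 0 0 0;-0.04 0.02 -0.18 -1.2 7.4 4.9 0;-0.08 0.04 -0.22 -2.5 14.8 9.8 0;-0.12 0.06 -0.26 -3.7 22.1 14.7 0;-0.156 0.082 -0.289 -4.98 29.52 19.66 0;-0.156 0.082 -0.289 -4.98 29.52 19.66 0;-0.156 0.082 -0.289 -4.98 29.52 19.66 0;-0.156 0.082 -0.289 -4.98 29.52 19.66 0' && cat > chk.py <<'E'
from rodtrack import *;from rig import bot,capture
np.set_printoptions(precision=4,suppress=True)
s=bot.read_state();c=capture('wrist');t=capture('top');v=capture('scene');pickle.dump((s,c,t,v),open('w5.pkl','wb'))
A,o=pose(BED,.085,True);print('tcp bed mm',A.T@(s['position']-o)*1000,'rot err',np.degrees(R.from_matrix(tool(BED[2],True).T@s['tcp_rot']).as_rotvec()),'F',A.T@s['force'],'op',s['opening'])
E
python3 - <<'E'
exec(open('chk.py').read())
# predicted tip
a=np.eye(4)
tip=s['position']+s['tcp_rot']@[-.0226-.16,0,-.0005];sh=s['position']+s['tcp_rot']@[-.0226,0,-.0005]
for n,cc,TT in(('top',t,None),('scene',v,None),('wrist',c,toolT(s))):print(n,proj(cc,[tip,sh],TT).round(1).tolist())
i=[cv2.resize(t['color'][130:220,180:300],(400,300),interpolation=cv2.INTER_CUBIC),cv2.resize(v['color'][120:240,210:370],(400,300),interpolation=cv2.INTER_CUBIC),cv2.resize(c['color'][:300,112:512],(400,300))]
o2=np.zeros((600,800,3),np.uint8);o2[:300,:400]=i[0];o2[:300,400:]=i[1];o2[300:,:400]=i[2]
cv2.imwrite('pics/h1.png',o2[...,::-1])
E
```

```text
time_s: 11.25
position: [0.5623, 0.2003, 0.2923]
tcp_rot: [[0.104, 0.993, 0.059], [0.86, -0.12, 0.496], [0.499, -0.001, -0.866]]
force: [-0.0, 0.1, -0.9]
opening: 0.275
grasp_force: 30.0
tcp bed mm [ -0.324  310.6184  60.0307] rot err [ 0.0281 -0.0473  0.0906] F [-0.0144 -0.3913 -0.8418] op 0.27481592850660613
top [[252.2, 180.2], [194.1, 169.1]]
scene [[253.1, 175.2], [306.1, 157.5]]
wrist [[252.9, 407.5], [252.9, 270.3]]
```

View pics/h1.png

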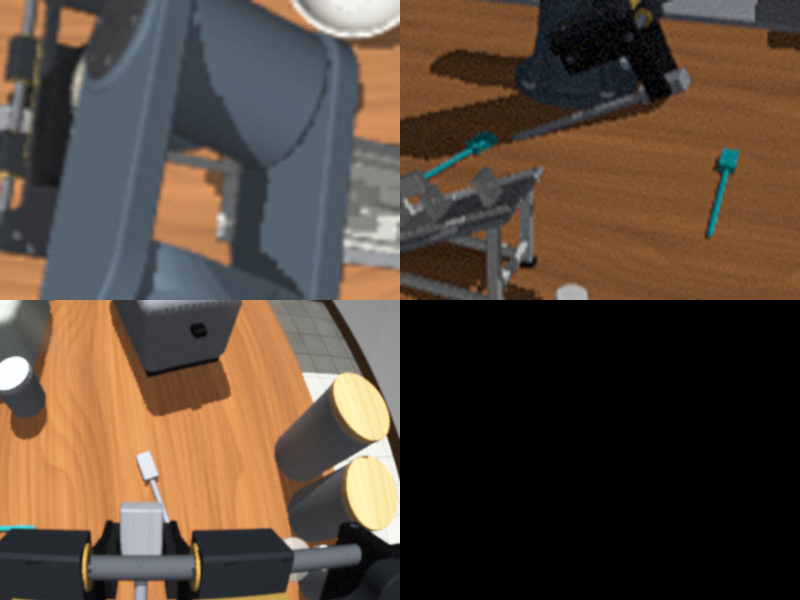

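The rod is firmly held. In the scene crop its tip (about pixel (256,175)) and shoulder (306,158) match the prediction. Next I bring the tip in line, just in front of the upper hole.

```bash
python3 -m handwheel '-0.01 -0.0003 0.02 0 0 -0.1 0;-0.02 -0.0003 0.035 0 0 -0.1 0;-0.035 -0.0003 0.0425 0 0 -0.1 0;-0.043 -0.0003 0.0425 0 0 -0.1 0;-0.043 -0.0003 0.0425 0 0 -0.1 0;-0.043 -0.0003 0.0425 0 0 -0.1 0' && python3 - <<'E'
exec(open('chk.py').read())
ax=lambda y:s['position']+s['tcp_rot']@[-.0226+y,0,-.0005]
print('pred tip',proj(v,[ax(-.16)])[0],'sh',proj(v,[ax(0)])[0],'hole',proj(v,[onbed(0,.075,.018)])[0])
# model line edges: fit shank with scene edges -> offsets normal to axis
g=gaussian_filter(v['color'].astype(float).mean(2),.6)
for y in np.arange(-.15,-.02,.02):
  P=ax(y);u=proj(v,[P])[0];d=proj(v,[ax(y+.01)])[0]-u;n=np.array([-d[1],d[0]])/np.linalg.norm(d)
  k=np.arange(-5,5.1,.5);l=u+k[:,None]*n;print(round(y,2),map_coordinates(g,[l[:,1],l[:,0]],order=1).astype(int))
w=cv2.resize(v['color'][130:220,210:330],(800,600),interpolation=cv2.INTER_CUBIC);cv2.imwrite('pics/h2.png',w[...,::-1])
E
```

```text
time_s: 12.0
position: [0.5603, 0.1859, 0.235]
tcp_rot: [[0.1, 0.993, 0.059], [0.86, -0.116, 0.497], [0.5, 0.001, -0.866]]
force: [0.2, -1.2, -0.8]
opening: 0.268
grasp_force: 30.0
tcp bed mm [ -0.5355 269.3934  17.6919] rot err [-0.0003  0.0107 -0.1382] F [ 0.3057 -1.413  -0.14  ] op 0.26764010861616133
pred tip [248.5284 192.2356] sh [298.8735 176.8704] hole [245.1986 193.3158]
-0.15 [84 81 81 81 79 77 74 71 67 64 62 61 58 54 51 49 48 48 47 46 45]
-0.13 [85 86 86 85 84 81 78 74 69 66 64 61 57 53 51 49 48 47 46 45 46]
-0.11 [79 80 81 82 82 80 77 72 67 64 62 61 60 59 58 58 59 62 67 72 77]
-0.09 [81 82 83 81 79 77 75 72 68 66 65 66 68 72 76 80 83 86 86 87 86]
-0.07 [86 85 84 84 85 86 87 87 87 79 72 67 63 66 70 74 79 83 86 88 89]
-0.05 [89 88 88 87 86 86 87 88 89 87 83 76 69 70 72 76 79 81 81 81 81]
-0.03 [92 93 93 92 91 91 91 90 89 84 79 74 69 70 72 76 81 84 84 85 85]
```

View pics/h2.png

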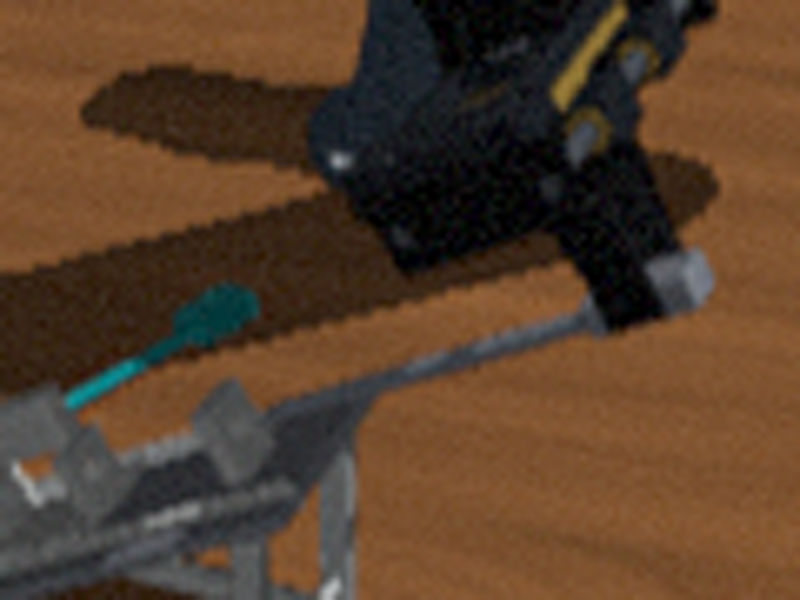

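```bash
python3 -m handwheel '-0.01 0.0005 0 0 0 0.1 0;-0.015 0.0005 0 0 0 0.1 0;-0.02 0.0005 0 0 0 0.1 0;-0.025 0.0005 0 0 0 0.1 0;-0.03 0.0005 0 0 0 0.1 0;-0.035 0.0005 0 0 0 0.1 0;-0.035 0.0005 0 0 0 0.1 0' && python3 - <<'E'
exec(open('chk.py').read())
print(A.T@s['moment'])
ax=lambda y:s['position']+s['tcp_rot']@[-.0226+y,0,-.0005]
g=gaussian_filter(v['color'].astype(float).mean(2),.5)
for y in np.arange(-.12,-.02,.02):
  P=ax(y);u=proj(v,[P])[0];d=proj(v,[ax(y+.01)])[0]-u;n=np.array([-d[1],d[0]])/np.linalg.norm(d)
  k=np.arange(-5,5.1,.5);l=u+k[:,None]*n;print(round(y,2),u.round(1),map_coordinates(g,[l[:,1],l[:,0]],order=1).astype(int))
w=cv2.resize(v['color'][130:220,210:330],(800,600),interpolation=cv2.INTER_CUBIC);cv2.imwrite('pics/h3.png',w[...,::-1])
E
```

```text
time_s: 12.85
position: [0.5572, 0.1545, 0.2166]
tcp_rot: [[0.104, 0.993, 0.059], [0.86, -0.119, 0.496], [0.5, -0.001, -0.866]]
force: [-0.7, 0.1, -1.5]
opening: 0.269
grasp_force: 30.0
tcp bed mm [  0.0297 232.8639  17.5613] rot err [ 0.0217 -0.0184  0.0604] F [-0.6755 -0.7502 -1.3135] op 0.2690150323987061
[-0.3203 -0.0252  0.0754]
-0.12 [249.5 191.9] [85 83 82 81 79 75 71 67 62 62 62 61 60 59 58 58 60 60 60 57 53]
-0.1 [255.3 190.2] [87 86 85 84 82 79 73 67 64 64 64 63 61 55 50 47 45 47 48 49 50]
-0.08 [261.3 188.4] [80 81 84 87 88 90 91 92 92 90 83 74 65 57 52 50 51 54 55 57 60]
-0.06 [267.3 186.6] [82 82 82 82 81 79 75 70 66 64 65 65 66 67 72 78 82 87 87 85 83]
-0.04 [273.6 184.7] [85 85 86 85 83 83 84 87 90 89 82 75 69 65 70 75 82 88 90 91 89]
```

```bash
python3 -m handwheel '-0.01 0 0 0 0 0 0;-0.02 0 0 0 0 0 0;-0.03 0 0 0 0 0 0;-0.04 0 0 0 0 0 0;-0.048 0 0 0 0 0 0;-0.048 0 0 0 0 0 0' && python3 - <<'E'
exec(open('chk.py').read())
print(A.T@s['moment'])
w=cv2.resize(v['color'][145:220,200:300],(800,600),interpolation=cv2.INTER_CUBIC);cv2.imwrite('pics/h3.png',w[...,::-1])
E
```

```text
time_s: 13.6
position: [0.5522, 0.1127, 0.1923]
tcp_rot: [[0.105, 0.993, 0.059], [0.86, -0.12, 0.496], [0.5, -0.001, -0.866]]
force: [-0.2, -0.0, -0.1]
opening: 0.27
grasp_force: 30.0
tcp bed mm [  0.0467 184.2036  17.5556] rot err [ 0.0245 -0.015   0.1244] F [-0.2143 -0.0917 -0.0658] op 0.26974133208947326
[-0.3314 -0.0481  0.017 ]
```

View pics/h3.png

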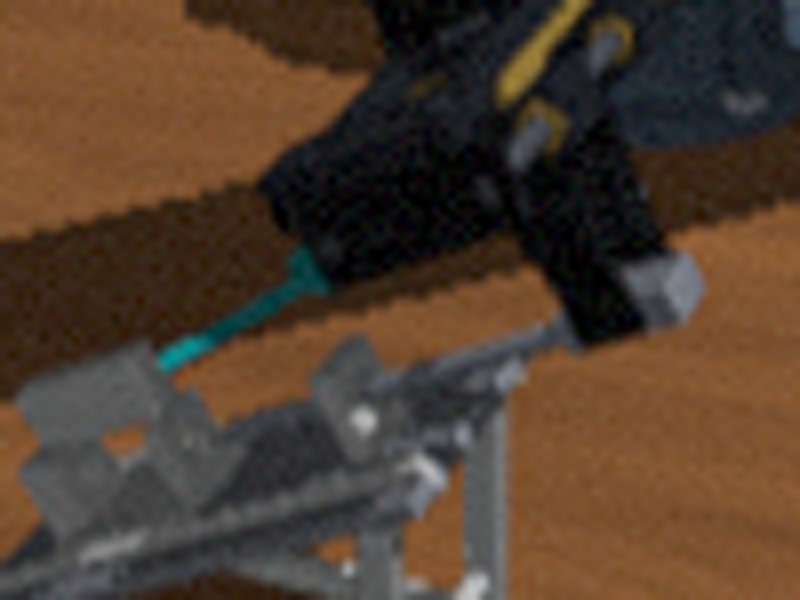

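The rod passes the upper lug with almost no force, which means the tip is inside the hole. I've now used up my pictures, so from here I go by forces and numbers. Next is the pusher's first ear.

```bash
python3 -m handwheel '-0.005 0 0 0 0 0 0;-0.01 0 0 0 0 0 0;-0.015 0 0 0 0 0 0;-0.02 0 0 0 0 0 0;-0.025 0 0 0 0 0 0;-0.025 0 0 0 0 0 0' && python3 - <<'E'
exec(open('chk.py').read());print(A.T@s['moment'])
E
```

```text
time_s: 14.35
position: [0.5497, 0.0917, 0.1802]
tcp_rot: [[0.104, 0.993, 0.059], [0.86, -0.119, 0.496], [0.5, -0.001, -0.866]]
force: [-1.0, -0.6, -0.1]
opening: 0.276
grasp_force: 30.0
tcp bed mm [  0.0587 159.8639  17.6009] rot err [ 0.0143 -0.0158  0.0581] F [-0.9633 -0.6896  0.2371] op 0.27562734829870017
[-0.3301 -0.0918  0.034 ]
```

```bash
python3 -m handwheel '0 0.002 0 0 0 0 0;0 0.004 0 0 0 0 0;0 0.004 0 0 0 0 0;0 0.004 0 0 0 0 0' | grep -E "force|pos"; python3 -m handwheel '0 -0.004 0 0 0 0 0;0 -0.008 0 0 0 0 0;0 -0.008 0 0 0 0 0;0 -0.008 0 0 0 0 0'| grep -E "force|pos"; python3 -m handwheel '0 0.004 0 0 0 0 0;0 0.004 0.004 0 0 0 0;0 0.004 0.004 0 0 0 0;0 0.004 0.004 0 0 0 0'| grep -E "force|pos";python3 -m handwheel '0 0 -0.004 0 0 0 0;0 0 -0.008 0 0 0 0;0 0 -0.008 0 0 0 0;0 0 -0.008 0 0 0 0'| grep -E "force|pos"
```

```text
position: [0.5534, 0.0922, 0.1806]
force: [-1.0, -0.8, -0.1]
grasp_force: 30.0
position: [0.5471, 0.0924, 0.181]
force: [3.7, -0.2, -0.3]
grasp_force: 30.0
position: [0.5499, 0.0943, 0.1771]
force: [0.3, -1.1, 2.0]
grasp_force: 30.0
position: [0.5491, 0.0906, 0.184]
force: [-0.7, 1.3, -2.1]
grasp_force: 30.0
```

The probe shows contact on −x and on both sides in z, so the rod is captive in the hole. I'll recentre it and go on.

```bash
python3 -m handwheel '0 0.0005 0.004 0 0 0 0;-0.01 0.0005 0.004 0 0 0 0;-0.02 0.0005 0.004 0 0 0 0;-0.028 0.0005 0.004 0 0 0 0;-0.033 0.0005 0.004 0 0 0 0;-0.038 0.0005 0.004 0 0 0 0;-0.043 0.0005 0.004 0 0 0 0;-0.043 0.0005 0.004 0 0 0 0' && python3 - <<'E'
exec(open('chk.py').read());print(A.T@s['moment'])
E
```

```text
time_s: 16.9
position: [0.5458, 0.0547, 0.1588]
tcp_rot: [[0.103, 0.993, 0.059], [0.86, -0.119, 0.496], [0.5, -0.0, -0.866]]
force: [0.5, -0.6, -0.3]
opening: 0.273
grasp_force: 30.0
tcp bed mm [  0.6007 116.9552  17.6804] rot err [ 0.0023 -0.0148  0.0483] F [ 0.5936 -0.6239  0.0622] op 0.272866415174548
[-0.359  -0.0582  0.0819]
```

```bash
python3 -m handwheel '-0.005 0 0 0 0 0 0;-0.01 0 0 0 0 0 0;-0.014 0 0 0 0 0 0;-0.017 0 0 0 0 0 0;-0.019 0 0 0 0 0 0;-0.021 0 0 0 0 0 0;-0.021 0 0 0 0 0 0' && python3 - <<'E'
exec(open('chk.py').read());print(A.T@s['moment'])
E
```

```text
time_s: 17.75
position: [0.5438, 0.0384, 0.1493]
tcp_rot: [[0.103, 0.993, 0.059], [0.858, -0.119, 0.499], [0.503, -0.0, -0.864]]
force: [1.1, 4.4, 3.3]
opening: 0.274
grasp_force: 30.0
tcp bed mm [ 0.5366 97.9905 17.6947] rot err [0.0078 0.1777 0.0368] F [0.5975 5.5967 0.6325] op 0.27434503735850546
[ 0.648  -0.1581  0.0693]
```

Contact at TCP y = 98.0 mm, against an expected 97.6: the handle is on the lug. I'll press a little more, then release.

```bash
python3 -m handwheel '-0.001 0 0 0 0 0 0;-0.002 0 0 0 0 0 0;-0.002 0 0 0 0 0 0'; python3 - <<'E'
exec(open('chk.py').read())
E
python3 -m handwheel '0.0005 0 0 0 0 0 0;0.0005 0 0 0 0 0 0.45;0.0005 0 0 0 0 0 0.45;0.0005 0 0 0 0 0 0.45;0.0005 0 0 0 0 0 0.45;0.0005 0 -0.03 0 0 0 0.45;0.0005 0 -0.07 0 0 0 0.45;0.0005 0 -0.12 0 0 0 0.45;-0.05 0 -0.16 0 0 0 0.45;-0.05 0 -0.16 0 0 0 0.45;-0.05 0 -0.16 0 0 0 0.45' && python3 - <<'E'
exec(open('chk.py').read());T=toolT(s)
# handle edges in the wrist view: track handle pose on the bed plane; rod frame = bed frame shifted to the hole
H=[((-12,2,10.5),(-12,43,10.5)),((12,2,10.5),(12,43,10.5)),((-11,45,10.5),(11,45,10.5))]
o=onbed(0,.075,.018)
print('uphole',o,'handle fit',track([(c,T)],[o[0],o[1],BED[2]],o[2],True,H,w=4))
print('bed now',track([(c,T)],BED,edges=EDG[:3]))
h=onbed(0,.075+.0225,.0285);print('px',proj(c,[h],T))
save('pics/end.png',c)
E
```

```text
time_s: 18.2
position: [0.5438, 0.0383, 0.1493]
tcp_rot: [[0.103, 0.993, 0.06], [0.857, -0.119, 0.502], [0.505, -0.0, -0.863]]
force: [2.5, 9.0, 6.4]
opening: 0.276
grasp_force: 30.0
tcp bed mm [ 0.4993 97.9133 17.727 ] rot err [0.0098 0.3593 0.0279] F [ 1.3924 11.1704  0.9609] op 0.2758311094133322
time_s: 19.45
position: [0.5292, -0.0894, 0.2612]
tcp_rot: [[0.105, 0.993, 0.062], [0.86, -0.122, 0.495], [0.499, 0.001, -0.867]]
force: [-0.1, 0.6, 0.2]
opening: 0.446
grasp_force: 0.0
tcp bed mm [  1.1742  42.5265 178.9526] rot err [-0.1523 -0.0784  0.1602] F [-0.1621  0.5845 -0.1021] op 0.4463664285923477
uphole [0.5409 0.0186 0.1381] handle fit (array([ 0.5407,  0.0195, -6.7656]), 22, np.float64(0.10102294937621725))
bed now (array([ 0.533 , -0.0361, -6.5345]), 12, np.float64(0.23912680233039374))
px [[251.2791 126.7094]]
```

The handle fit is within 1 mm of home. The gripper is open and clear, and nothing is being touched.

```bash
python3 -c "
from rig import bot
print(bot.hand_in())"
```

```text
the job is handed in; nothing more can be done
None
```

The slicer is reassembled and handed in at about 19.5 s: the pusher is in the channel, and the long guide rod should be through both lugs and both ears with its handle home, within 1 mm by the last wrist image. I judged the threading from forces and positions, not a final picture, because I had already viewed 11 pictures against the limit of 10.

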